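# Put a bench fume extractor back into service

## Robot

A 7-joint arm with a two-finger parallel gripper is mounted at the origin on the work surface; the furniture and walls round the work are solid. World frame = base frame: x ahead of the robot, y to its left, z up, the work surface at z = 0. Lengths are in m, angles in rad, forces in N, time in s.
With the tool pointing down it reaches from about 0.4 to 0.85 m from the base axis. Payload 4.5 kg.
Tool frame: the origin (TCP) lies at the very end of the fingers, on their centre line; the grasp point (between the pads) lies 19 mm behind it; z points along the fingers, y is the line along which they close (so a half turn about z gives the same grasp; the last joint's range is limited). The gripper opens to 88 mm and grips with 3 to 60 N. Pads are 18 mm wide; open, the fingers measure 123 mm over their backs; the gripper's body (75 mm by 187 mm) begins 45 mm behind the grasp point.
Start: joints at [-1.214, 0.689, -0.195, 1.565, 0.157, 0.902, -0.215], TCP at [0.198, 0.593, 0.239] pointing down, gripper open.
Joint ranges: [-3.01, 3.01], [-0.46, 2.08], [-1.47, 1.51], [0.13, 2.56], [-1, 4.14], [0.04, 2.09], [-2.66, 2.66]. Speed limits (rad/s): [2.57, 2.57, 3.14, 3.14, 3.14, 3.14, 3.14].

## Interface

Orientations are given as [roll, pitch, yaw] about the fixed x, y, z axes, in that order (R = Rz(yaw) Ry(pitch) Rx(roll)).
In Python, from plant import sense, camera, camera_info, close_job, boxes_of gives the robot as it stands. The module is installed in compiled form; this text tells all that it offers.
- The arm moves only by the tool play_rows, never from a script. Its argument "moves" is a list that holds one entry, the list of rows, each a list of 7 numbers: the finger opening in cm, from 0 to 8.81, then the shift along the tool's x, y, z in cm, then the turn, a rotation vector about the tool's x, y, z in degrees. In form: [[[grip, dx, dy, dz, ax, ay, az], ...]]. A call has 1 to 12 rows; each row is the pose to reach, as a shift and turn from the pose commanded when the call began, along the tool's axes at that moment; what a row does not reach only later rows make up. A row lasts 1/8 s, in which the tool goes at most 62.5 mm and 10.7 degrees, less where a joint would pass 70% of its speed; a pose out of reach is approached as far as the arm can. A call with a gripper value outside its range is refused whole. The fingers move at their own pace and stop on an object; "newtons" is the grip in N (left out, the last holds). Time passes only in rows, so rows that repeat a pose let the fingers close. It gives the time, the measured TCP pose, the force, the opening and the grip force at its end, in the units of the state.
- sense(): the state, without advancing time (a new reading comes with each control period).
- camera(name): name is "scene" or "top"; returns (picture, depth): 480x640x3 uint8, red, green, blue; 480x640 float32, m along the optical axis (not along the pixel's ray), 0 where there is no reading.
- camera_info(name): a dict with "camera_matrix" (3x3 intrinsics, pixels), "cam_to_world" (4x4, takes a point from camera to world coordinates). Camera axes: x right, y down, z forward; pixel columns grow to the right and rows downward; lengths in m; the calibration is good to about 2 mm. A picture is of the moment at which its call begins. camera_info takes no time and is no camera call.
- close_job(): hands the job in; it is judged then, once.
Trained networks look in the newest picture that a camera, given by its name, has taken for a name from the list of things; names that differ only in an ending like _2 or _b are one class to them, and where a whole thing is asked for, a point or a joint stands for the part that bears it (a point fixed in the world has none). Each returns a list of dicts, best first, with "conf" (0 to 1); they miss things now and then, are a little off and sometimes report something else, mostly with a low value. They report only what shows in the picture. A call takes as long as a camera call. They do not tell look-alikes from the thing itself.
- boxes_of(name, camera): "box" ([left, top, right, bottom] in pixels, round what is visible of it).
The state is a dict: "clock": time; "joint_positions": joint angles; "joint_vel": joint speeds; "joint_torque": joint torques, N m; "position": TCP position; "tcp_rot": TCP orientation; "wrist_force": force on the tool from outside, world axes, zero at the start; "moment": the same for the moment, N m; "grip_width": opening from 0.0 (shut) to 1.0 (fully open); "grasp_force": force on a finger pad.
Only numpy, scipy, OpenCV 4.12 (cv2) and the standard library are available. Lean on these libraries where they do the work, as an engineer would, in place of code of your own. Each camera call takes 0.05 s, during which the arm holds its last target. There are 200 camera calls.

## Task

Put the bench fume extractor back into service: stand the blue-framed filter on edge in the empty bay in its top, pushed fully down, and push the black nozzle sleeve-first onto the metal port until it sits fully home on the port's flange. Only when both are fitted, switch the extractor on by pressing the raised red end of its power switch right down. Do not knock over or shift the tin, the reel and the bottle standing nearby.

Things in the scene. Friction and masses are not known exactly. Their poses are not given: they have to be found in the camera images.
- extractor: Fixed bench fume extractor: grey box 130 (x) x 216 (y) x 90 mm, origin under it, in the middle of the filter bay; its front faces -x. Its top, at z 90 mm, carries from right (-y) to left (+y): metal port at (-5, -66), open black filter bay at (0, 0), power switch at (0, 62).
- bay_floor (a point): Centre of the floor of the filter bay, 24 mm above the extractor's underside. The bay is a pocket 106 (extractor x) x 28 (extractor y) mm, 66 mm deep, its mouth widened by sloped lead-ins about 5 mm on each side up to a rim 2 mm above the top of the extractor. Axes as the extractor.
- port_seat (a point): Centre of the top face of the port's dark flange (62 mm diameter, 94 mm above the extractor's underside), where the nozzle's lower rim rests when home. The metal spigot rises 34 mm from here: 40 mm outside diameter, its top 6 mm tapered to 35 mm.
- nozzle: Loose black rigid nozzle, standing upright, 105 mm tall, round; origin at the centre of its lower rim, z up its axis. Sleeve at the bottom: 50 mm outside, 43 mm bore, 42 mm high; then a cone up to 60 mm; then a straight neck 35 mm outside from 60 mm to the top at 105 mm (grip it there). About 80 g.
- filter: Loose filter cassette standing on edge: blue frame, white pleats; 100 mm wide (its x), 24 mm thick (its y), 92 mm tall (z). Origin at the centre of its underside. The top 26 mm is a plain bar to grip across the thickness; this bar stays above the extractor when the filter is home. Either face may point either way. About 160 g.
- power_switch (a joint): Angle of the two-ended rocker power switch on the extractor's top: 0 = off (red front end raised), 0.4 = fully on (red end level, black end raised). It stays where it is left; about 3 N turns it.
- switch_end (a point): Point on the rocker's red front half, 12 mm in front (extractor -x) of its hinge line, on its surface; press here, straight down, about 5 mm. The rocker is 32 mm long (extractor x) and 20 mm wide; when level its red half is about 4 mm above the extractor's top. Keep off its rear half.
- tip_tin: Bystander: low round metal tin with red lid, 53 mm diameter, 20 mm tall, origin under its centre.
- solder_reel: Bystander: solder wire reel standing on its flange, 60 mm diameter, 42 mm tall, origin under its centre.
- flux_bottle: Bystander: small brown glass bottle with black cap, 38 mm diameter, 77 mm tall, origin under its centre.
Not all that is in view belongs to the job. There is more than one size of the nozzle; the job needs the larger.

How it is judged:
By the outcome, as a careful person would: the job done as asked, in the order asked, and still so for the second after the job is handed in, with the robot touching nothing.
It also fails if it takes over 67 s, if anything falls off the work surface, if the arm or the gripper's body presses on something with over 40 N, if the wrist force passes 120 N, or if a joint passes its speed limit or range.

## Working session

There is one attempt and no reset: what is moved stays moved. The work goes in short steps, Python scripts to look and compute and a tool call to move; the robot and the scene stay as the last step left them, time stands still between calls to the robot, and variables do not carry over. Pictures are saved under pics/ and viewed, at most 10 in all, crops included, and the job is handed in when it is done.

Besides the shell and the picture viewer there is one more tool, called after "Emit:" as a command line: name --argument value ..., lists and objects as JSON in quotes. play_rows: Moves the arm, as the interface text tells. Its arguments: {"type":"object","properties":{"moves":{"type":"array"},"newtons":{"type":"number"}},"required":["moves"]}

```bash
mkdir -p pics; cat > h.py <<'E'
import numpy as np, cv2
from plant import *
from scipy.spatial.transform import Rotation as R
def pts(name,depth):
    i=camera_info(name);K=np.array(i["camera_matrix"]);T=np.array(i["cam_to_world"])
    v,u=np.mgrid[0:480,0:640]
    P=np.stack([(u-K[0,2])/K[0,0]*depth,(v-K[1,2])/K[1,1]*depth,depth],-1)
    W=P@T[:3,:3].T+T[:3,3]
    W[depth<=0]=np.nan
    return W
def save(n,a): cv2.imwrite("pics/"+n+".png",cv2.cvtColor(np.ascontiguousarray(a),cv2.COLOR_RGB2BGR))
E
python3 - <<'E'
from h import *
print(sense())
for c in("scene","top"):
    a,d=camera(c);save(c,a);np.save(c+"_d.npy",d);np.save(c+"_a.npy",a)
    i=camera_info(c);print(c,np.round(i["cam_to_world"],3).tolist(),np.round(i["camera_matrix"],1).tolist())
    W=pts(c,d)
    for n in["extractor","nozzle","filter","power_switch","tip_tin","solder_reel","flux_bottle"]:
        for b in boxes_of(n,c)[:4]:
            l,t,r,bt=[int(x) for x in b["box"]];w=W[t:bt,l:r].reshape(-1,3)
            print(n,round(b["conf"],2),(l,t,r,bt),np.round(np.nanmedian(w,0),3) if len(w) else "",)
E
```

```text
{'clock': 0.0, 'joint_positions': array([-1.21420775,  0.68999271, -0.19448438,  1.56633968,  0.15728843,
        0.90246883, -0.21503568]), 'joint_vel': array([ 0.00148358, -0.0006228 ,  0.00256164,  0.00054027,  0.00035533,
        0.00097594, -0.00016047]), 'joint_torque': array([-1.84525893e-04, -5.27554536e+01, -1.26737572e+00, -1.53426719e+01,
       -5.27072686e-02,  6.45993059e-03,  1.81815731e-04]), 'position': array([0.19811781, 0.59211037, 0.23790498]), 'tcp_rot': array([-3.13977739e+00,  1.36556767e-04,  2.81892236e+00]), 'wrist_force': array([ 0.17778368, -1.13919535, -0.54868561]), 'moment': array([-0.00310388,  0.0298676 ,  0.06362175]), 'grasp_force': 0.0, 'grip_width': 0.998714619879717}
scene [[-0.402, 0.788, -0.466, 0.822], [0.916, 0.348, -0.201, 0.379], [0.003, -0.507, -0.862, 0.887], [0.0, 0.0, 0.0, 1.0]] [[546.9, 0.0, 313.2], [0.0, 546.9, 235.5], [0.0, 0.0, 1.0]]
extractor 0.77 (138, 271, 297, 396) [0.604 0.113 0.083]
extractor 0.22 (221, 214, 251, 259) [0.435 0.06  0.05 ]
nozzle 0.85 (421, 183, 443, 215) [0.2   0.352 0.024]
nozzle 0.8 (219, 214, 252, 259) [0.43
[... 382 characters left out ...]
9) [0.55  0.36  0.055]
top [[0.014, -0.995, 0.1, 0.319], [-1.0, -0.014, -0.006, 0.178], [0.007, -0.1, -0.995, 1.074], [0.0, 0.0, 0.0, 1.0]] [[498.0, 0.0, 315.0], [0.0, 498.0, 236.8], [0.0, 0.0, 1.0]]
extractor 0.95 (284, 110, 400, 188) [0.6   0.118 0.091]
nozzle 0.98 (358, 222, 384, 246) [0.43  0.057 0.049]
nozzle 0.64 (215, 339, 233, 357) [0.192 0.357 0.032]
filter 0.78 (240, 203, 284, 249) [0.443 0.284 0.005]
power_switch 0.52 (304, 146, 318, 159) [0.589 0.183 0.094]
tip_tin 0.63 (311, 235, 338, 260) [0.403 0.153 0.02 ]
solder_reel 0.79 (247, 166, 269, 193) [0.543 0.295 0.043]
solder_reel 0.5 (289, 110, 401, 196) [0.59  0.112 0.09 ]
flux_bottle 0.81 (216, 165, 241, 191) [0.543 0.355 0.024]
```

```bash
python3 - <<'E'
from h import *
a=np.load("top_a.npy")[100:380,190:430];b=np.load("scene_a.npy")[170:410,130:460]
save("c1",cv2.resize(a,None,fx=2.1,fy=2.1,interpolation=cv2.INTER_CUBIC));save("c2",cv2.resize(b,None,fx=2.4,fy=2.4,interpolation=cv2.INTER_CUBIC))
E
```

```text
(no output)
```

View pics/c1.png

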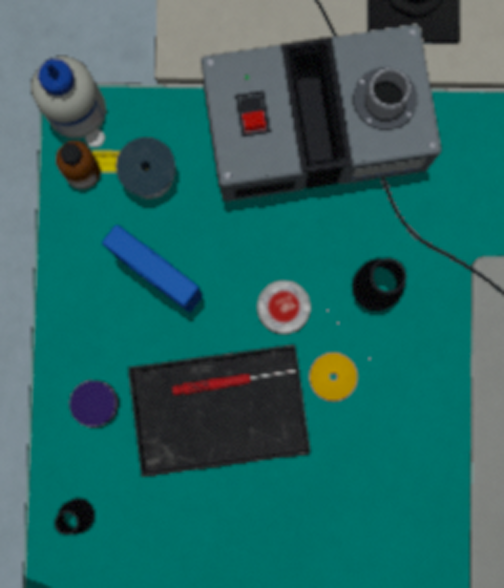

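View pics/c2.png

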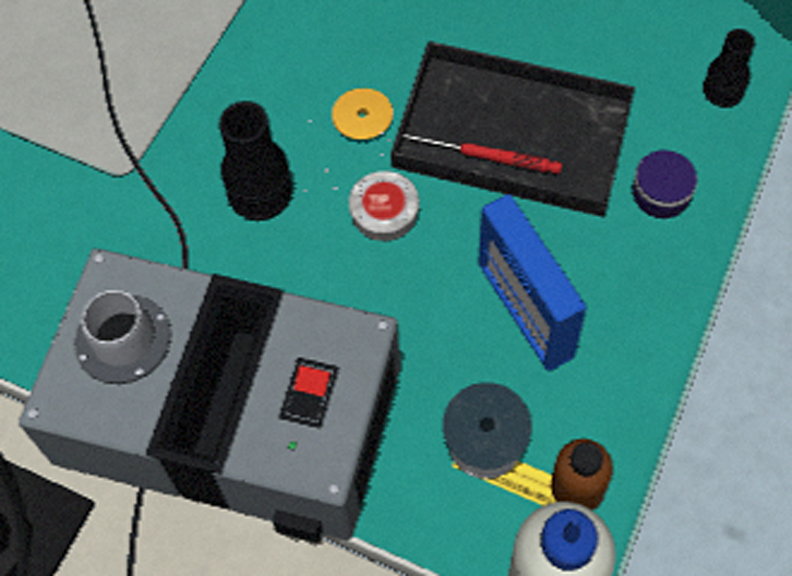

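The large nozzle (full-image top pixel 371,235; about 0.43, 0.06) is the one needed. The look-alike at top pixel (225,346) is visibly smaller, and both crops confirm this. The blue filter is at (262,227), standing on edge and rotated. The switch's red end faces the robot. Next I'll measure these precisely from the depth in both views.

```bash
cat > m.py <<'E'
from h import *
def circ(p):
    A=np.c_[2*p,np.ones(len(p))];s=np.linalg.lstsq(A,(p**2).sum(1),rcond=None)[0];return s[:2],np.sqrt(s[2]+s[0]**2+s[1]**2)
def rect(p):
    (c,s,a)=cv2.minAreaRect((p*1000).astype(np.float32));return np.round(c,1),np.round(s,1),round(a,1)
def pick(W,x,y,r,z0,z1):
    m=(np.hypot(W[...,0]-x,W[...,1]-y)<r)&(W[...,2]>z0)&(W[...,2]<z1);return m
E
python3 - <<'E'
from m import *
for c in("top","scene"):
    a,d=np.load(c+"_a.npy").astype(int),np.load(c+"_d.npy");W=pts(c,d);hs=cv2.cvtColor(a.astype(np.uint8),cv2.COLOR_RGB2HSV)
    blue=(hs[...,0]>100)&(hs[...,0]<125)&(hs[...,1]>120)
    print(c)
    m=pick(W,.443,.283,.08,.02,.2)&blue;z=W[m][:,2];print(" filter z",np.round(np.percentile(z,[50,90,98]),4))
    t=m&(W[...,2]>np.percentile(z,95)-.008);print("  rect",rect(W[t][:,:2]),t.sum(), np.round(W[t].mean(0),4))
    m=pick(W,.43,.057,.05,.03,.2);z=W[m][:,2];print(" nozzle z",np.round(np.percentile(z,[50,90,98]),4))
    t=m&(W[...,2]>.09);print("  top",rect(W[t][:,:2]),t.sum(),np.round(W[t].mean(0),4))
    t=m&(W[...,2]<.043);cc=W[t];print("  sleeve",t.sum(),rect(cc[:,:2]) if t.sum()>3 else "")
    m=pick(W,.6,.11,.16,.084,.0925);grey=m;print(" ext z",np.median(W[m][:,2]),"rect",rect(W[m][:,:2]))
    m=pick(W,.6,.05,.06,.118,.2);print(" spigot z",np.percentile(W[m][:,2],[50,95]),rect(W[m][:,:2]),m.sum())
    red=((hs[...,0]<8)|(hs[...,0]>172))&(hs[...,1]>150)&pick(W,.59,.185,.05,.08,.12)
    print(" red",rect(W[red][:,:2]),W[red].mean(0),red.sum())
    m=pick(W,.6,.11,.12,-.02,.08);print(" bay low",rect(W[m&(W[...,2]<.05)&(np.hypot(W[...,0]-.6,W[...,1]-.115)<.06)][:,:2]))
    for n,x,y in(("tin",.405,.153),("reel",.543,.295),("bottle",.55,.357)):
        m=pick(W,x,y,.05,.012,.2);print(" ",n,rect(W[m][:,:2]),np.nanmax(W[m][:,2]))
E
```

```text
top
 filter z [0.0935 0.0957 0.0969]
  rect (array([437.8, 279.3]), array([99.7, 23.4]), 53.9) 570 [0.4375 0.2787 0.0936]
 nozzle z [0.0614 0.1068 0.1092]
  top (array([429.2,  55.3]), array([33.7, 34.5]), 22.5) 130 [0.4294 0.0555 0.1038]
  sleeve 34 (array([422.3,  59.2]), array([50.2, 33.8]), 61.5)
 ext z 0.09092329372518837 rect (array([627. , 113.5]), array([189. , 236.9]), 9.7)
 spigot z [0.12665405 0.1311579 ] (array([601.4,  57. ]), array([38.5, 37.3]), 65.2) 137
 red (array([578.2, 183.7]), array([17.4, 20.8]), 11.1) [0.57780163 0.18328987 0.09626527] 89
 bay low (array([602.5, 121.2]), array([96.9, 24.4]), 10.0)
  tin (array([396.5, 151.3]), array([51.9, 73.2]), 84.6) 0.029405441489860573
  reel (array([548.5, 300.8]), array([81.8, 59.2]), 65.2) 0.05998129863869939
  bottle (array([563.1, 348.4]), array([83. , 72.6]), 87.1) 0.1265554087681645
scene
 filter z [0.0904 0.0931 0.0943]
  rect (array([437.4, 281.6]), array([99.9, 24. ]), 53.3) 848 [0.439  0.2827 0.0913]
 nozzle z [0.0701 0.1032 0.1056]
  top (array([427.5,  59.1]), array([35.4, 33.5]), 15.6) 261 [0.4283 0.0591 0.0998]
  sleeve 122 (array([436.6,  64.4]), array([29.6, 50.6]), 33.1)
 ext z 0.08961669126827615 rect (array([628.4, 125.4]), array([198.5, 220. ]), 9.2)
 spigot z [0.12459541 0.12910287] (array([601. ,  60.8]), array([37.5, 38. ]), 84.5) 237
 red (array([577.5, 184.5]), array([16.4, 22.1]), 9.6) [0.57731454 0.18515646 0.09464238] 141
 bay low (array([600.3, 117.7]), array([118.7,  19.9]), 5.8)
  tin (array([394.5, 153.6]), array([52.7, 72.6]), 86.3) 0.02545850847803721
  reel (array([541.3, 294. ]), array([60.6, 57.8]), 23.4) 0.0467850429037413
  bottle (array([562.7, 348.3]), array([85.1, 72.6]), 83.9) 0.12429999073472597
```

```bash
python3 - <<'E'
from m import *
from scipy.optimize import minimize
for c in("top","scene"):
    a,d=np.load(c+"_a.npy").astype(int),np.load(c+"_d.npy");W=pts(c,d)
    zs=np.median(W[pick(W,.6,.19,.05,.08,.1)][:,2])
    O=np.array([.5956,.1246]);out=[]
    for th in np.deg2rad([9.7]):
        Rm=np.array([[np.cos(th),-np.sin(th)],[np.sin(th),np.cos(th)]])
        E=(W[...,:2]-O)@Rm
        m=(abs(W[...,2]-zs)<.004)&(abs(E[...,0])<.075)&(abs(E[...,1])<.12)
        g=(a.max(-1)>80)&((a.max(-1)-a.min(-1))<40)
        print(c,"z",zs,"ext top",rect(E[m&g][:,:2]))
        dark=(a.max(-1)<60)&(abs(E[...,0])<.06)&(abs(E[...,1])<.03)&(abs(W[...,2]-zs)<.006)
        print("  bay surround",rect(E[dark]))
        # grey boundary next to bay, each row of ext x: line fits
        for s in(-1,1):
            q=E[m&g&(np.sign(E[...,1])==s)&(abs(E[...,0])<.05)&(abs(E[...,1])<.05)];L=[]
            for x in np.arange(-.05,.05,.005):
                k=q[(abs(q[:,0]-x)<.0025)]
                if len(k):L.append((x,k[np.argmin(abs(k[:,1])),1]))
            L=np.array(L);f=np.polyfit(L[:,0],L[:,1],1);print("   edge",s,"y0 mm",f[1]*1e3,"slope deg",np.rad2deg(np.arctan(f[0])))
        for s in(-1,1):
            L=[]
            q=E[m&g&(np.sign(E[...,0])==s)]
            for y in np.arange(-.1,.1,.005):
                if abs(y)<.026: continue
                k=q[abs(q[:,1]-y)<.0025]
                if len(k):L.append((y,abs(k[:,0]).max()*s))
            L=np.array(L);f=np.polyfit(L[:,0],L[:,1],1);print("   xedge",s,f[1]*1e3,-np.rad2deg(np.arctan(f[0])))
        m=pick(W,.601,.059,.05,.118,.2);print("  spigot E",rect(E[m]))
E
```

```text
top z 0.09209255194828336 ext top (array([ 0.4, -5.8]), array([215.2, 129. ]), 89.9)
  bay surround (array([-0. , -0.8]), array([119.9,  48.6]), 0.2)
   edge -1 y0 mm -26.383129270008602 slope deg -0.007581220484349842
   edge 1 y0 mm 24.598400164578102 slope deg -0.24012804271957056
   xedge -1 -63.33341571290596 -0.19564467101552174
   xedge 1 63.72539302598594 0.046282662656105346
  spigot E (array([ -5.7, -67.6]), array([38.5, 37.3]), 55.5)
scene z 0.08989241617869048 ext top (array([-1.2, -3. ]), array([215.3, 129.2]), 89.9)
  bay surround (array([0.1, 0.7]), array([ 50.2, 119.9]), 89.8)
   edge -1 y0 mm -24.632707316934 slope deg -0.030478296107744485
   edge 1 y0 mm 25.769796273639145 slope deg -0.3722603613931271
   xedge -1 -64.84944540032848 -0.049392835481038386
   xedge 1 62.88718617169467 -0.0336083186626427
  spigot E (array([ -5.4, -63.8]), array([37.5, 38. ]), 74.8)
```

```bash
cat > g.py <<'E'
import sys
from h import *
# args: x y z(mm) yaw(deg) -> shift in cm / turn in deg from present measured pose
def go(x,y,z,yaw):
    s=sense();Rc=R.from_euler("xyz",s["tcp_rot"]);Rt=R.from_euler("xyz",[np.pi,0,np.deg2rad(yaw)])
    d=Rc.inv().apply(np.array([x,y,z])/1e3-s["position"])*100
    print("row",np.round(d,2),np.round(np.rad2deg((Rc.inv()*Rt).as_rotvec()),1),"t",round(s["clock"],2),"pos",np.round(s["position"]*1e3,1),"yaw",np.round(np.rad2deg(s["tcp_rot"]),1),"F",np.round(s["wrist_force"],1))
if __name__=="__main__": go(*map(float,sys.argv[1:5]))
E
python3 g.py 437.6 280.5 140 53.4
```

```text
row [-32.6  -22.02   9.87] [  0.   -0.  108.1] t 0.8 pos [198.3 592.8 238.8] yaw [180.    0.  161.5] F [ 0.4 -0.3  0.9]
```

Emit:
play_rows --moves '[[[5, -32.6, -22, 9.9, 0, 0, 108.1], [5, -32.6, -22, 9.9, 0, 0, 108.1], [5, -32.6, -22, 9.9, 0, 0, 108.1], [5, -32.6, -22, 9.9, 0, 0, 108.1], [5, -32.6, -22, 9.9, 0, 0, 108.1], [5, -32.6, -22, 9.9, 0, 0, 108.1], [5, -32.6, -22, 9.9, 0, 0, 108.1], [5, -32.6, -22, 9.9, 0, 0, 108.1], [5, -32.6, -22, 9.9, 0, 0, 108.1], [5, -32.6, -22, 9.9, 0, 0, 108.1], [5, -32.6, -22, 9.9, 0, 0, 108.1], [5, -32.6, -22, 9.9, 0, 0, 108.1]]]' --newtons 30

```text
clock: 2.3
position: [0.4376, 0.2809, 0.1398]
tcp_rot: [-3.142, -0.0, 0.935]
wrist_force: [0.3, -0.0, 0.5]
grip_width: 0.568
grasp_force: 0.0
```

```bash
python3 g.py 437.6 280.5 72 53.4
```

```text
row [-0.04  0.02  6.78] [-0.  -0.   0.2] t 2.3 pos [437.6 280.9 139.8] yaw [-180.    -0.    53.6] F [ 0.3 -0.   0.5]
```

Emit:
play_rows --moves '[[[5, 0, 0, 3.5, 0, 0, 0], [5, 0, 0, 6.8, 0, 0, 0], [5, 0, 0, 6.8, 0, 0, 0], [1.5, 0, 0, 6.8, 0, 0, 0], [1.5, 0, 0, 6.8, 0, 0, 0], [1.5, 0, 0, 6.8, 0, 0, 0], [1.5, 0, 0, 6.8, 0, 0, 0], [1.5, 0, 0, 6.8, 0, 0, 0]]]' --newtons 30

```text
clock: 3.3
position: [0.4382, 0.2811, 0.0727]
tcp_rot: [3.141, -0.002, 0.932]
wrist_force: [-0.6, 0.0, 6.7]
grip_width: 0.27
grasp_force: 30.0
```

```bash
python3 g.py 595.5 124.6 180 9.6
```

```text
row [ -3.17  21.97 -10.72] [-0.  -0.1 43.8] t 3.3 pos [438.2 281.1  72.7] yaw [ 1.80e+02 -1.00e-01  5.34e+01] F [-0.6  0.   6.7]
```

Emit:
play_rows --moves '[[[1.5, 0, 0, -6, 0, 0, 0], [1.5, 0, 0, -11.7, 0, 0, 0], [1.5, -3.2, 22, -11.7, 0, 0, 43.8], [1.5, -3.2, 22, -11.7, 0, 0, 43.8], [1.5, -3.2, 22, -11.7, 0, 0, 43.8], [1.5, -3.2, 22, -11.7, 0, 0, 43.8], [1.5, -3.2, 22, -11.7, 0, 0, 43.8], [1.5, -3.2, 22, -11.7, 0, 0, 43.8]]]'

```text
clock: 4.3
position: [0.594, 0.125, 0.1883]
tcp_rot: [-3.14, 0.002, 0.17]
wrist_force: [0.1, 0.2, -1.3]
grip_width: 0.267
grasp_force: 30.0
```

```bash
python3 - <<'E'
from m import *
import g
g.go(595.5,124.6,120,9.6)
O=np.array([.5955,.1246]);th=np.deg2rad(9.6);Rm=np.array([[np.cos(th),-np.sin(th)],[np.sin(th),np.cos(th)]])
for c in("top","scene"):
    a,d=camera(c);save("held_"+c,a);W=pts(c,d);hs=cv2.cvtColor(a,cv2.COLOR_RGB2HSV);E=(W[...,:2]-O)@Rm
    blue=(hs[...,0]>100)&(hs[...,0]<125)&(hs[...,1]>120)&(abs(E[...,0])<.08)&(abs(E[...,1])<.05)
    z=W[...,2]
    print(c,"z",np.percentile(z[blue],[2,98]),"all",rect(E[blue]))
    t=blue&(z>np.percentile(z[blue],98)-.008);print("  top",rect(E[t]),t.sum())
    if c=="scene": save("hs",cv2.resize(a[200:400,120:340],None,fx=2.6,fy=2.6,interpolation=cv2.INTER_CUBIC))
E
```

```text
row [0.15 0.07 6.83] [-0.1  0.1  0.1] t 4.3 pos [594.  125.  188.3] yaw [-1.799e+02  1.000e-01  9.700e+00] F [ 0.1  0.2 -1.3]Traceback (most recent call last):
  File "<stdin>", line 9, in <module>
    return _quantile_unchecked(
        a, q, axis, out, overwrite_input, method, keepdims, weights)
    return _ureduce(a,
                    func=_quantile_ureduce_func,
    ...<5 lines>...
                    overwrite_input=overwrite_input,
                    method=method)
    r = func(a, **kwargs)
    result = _quantile(arr,
                       quantiles=q,
    ...<2 lines>...
                       out=out,
                       weights=wgt)
    slices_having_nans = np.isnan(arr[-1, ...])
                                  ~~~^^^^^^^^^
IndexError: index -1 is out of bounds for axis 0 with size 0
```

```bash
python3 - <<'E'
from m import *
O=np.array([.5955,.1246]);th=np.deg2rad(9.6);Rm=np.array([[np.cos(th),-np.sin(th)],[np.sin(th),np.cos(th)]])
c="scene"
a,d=camera(c);W=pts(c,d);hs=cv2.cvtColor(a,cv2.COLOR_RGB2HSV);E=(W[...,:2]-O)@Rm
blue=(hs[...,0]>100)&(hs[...,0]<125)&(hs[...,1]>120)&(abs(E[...,0])<.08)&(abs(E[...,1])<.05)
z=W[...,2]; print(blue.sum())
save("hs",cv2.resize(a[200:400,120:340],None,fx=2.6,fy=2.6,interpolation=cv2.INTER_CUBIC))
if blue.sum(): print("z",np.percentile(z[blue],[2,98]),"all",rect(E[blue]))
E
```

```text
1216
z [0.09105095 0.34535176] all (array([4.9, 4.7]), array([104.9,  95.9]), 37.5)
```

View pics/hs.png

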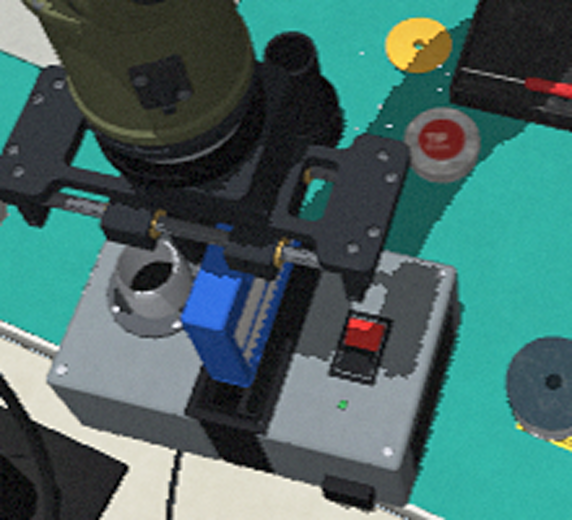

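The scene crop shows the filter held upright above the bay, at about crop pixel (230,310). The rear edge of the bay is visible at (235,400). Next I'll check that it has settled.

```bash
python3 g.py 595.5 124.6 140 9.6;python3 - <<'E'
from m import *
O=np.array([.5955,.1246]);th=np.deg2rad(9.6);Rm=np.array([[np.cos(th),-np.sin(th)],[np.sin(th),np.cos(th)]])
c="scene"
a,d=camera(c);W=pts(c,d);hs=cv2.cvtColor(a,cv2.COLOR_RGB2HSV);E=(W[...,:2]-O)@Rm;z=W[...,2]
blue=(hs[...,0]>100)&(hs[...,0]<125)&(hs[...,1]>120)&(E[...,0]>.03)&(E[...,0]<.08)&(abs(E[...,1])<.04)&(z>.1)&(z<.23)
q=E[blue];zz=z[blue];print(blue.sum(),"zmin/max",zz.min(),zz.max())
top=zz>zz.max()-.006;print("top patch y",np.percentile(q[top],[1,99],axis=0)*1e3)
f=(zz<zz.max()-.01);print("rear face x (expect 50)",np.percentile(q[f,0],[5,50,95])*1e3)
for lo in np.arange(.11,.21,.02):
    k=f&(zz>lo)&(zz<lo+.02)&(q[:,0]>.043)
    if k.sum()>5:print(round(lo,2),k.sum(),"y",np.percentile(q[k,1],[2,98])*1e3,"x",np.median(q[k,0])*1e3)
E
```

```text
row [0.14 0.14 4.85] [-0.1  0.1  0.2] t 4.4 pos [594.  125.7 188.5] yaw [-1.799e+02  1.000e-01  9.800e+00] F [-0.1  0.6 -1.2]
628 zmin/max 0.11724538038663379 0.21044270563501888
top patch y [[30.18210685 -7.95505785]
 [46.6523276  15.02355308]]
rear face x (expect 50) [34.44802218 46.32476544 47.0870969 ]
0.11 39 y [-6.35630942 15.64537513] x 46.34141377574867
0.13 73 y [-6.59590271 15.63794696] x 46.376656780674004
0.15 74 y [-6.58800187 15.28080208] x 46.492971811426614
0.17 82 y [-5.64512684 15.35199245] x 46.552207055726136
0.19 44 y [-6.82232139 15.12400667] x 46.48904588012406
```

Emit:
play_rows --moves '[[[1.5, 0.25, 0.3, 0, -0.1, 0.1, 0.2], [1.5, 0.25, 0.3, 1.2, -0.1, 0.1, 0.2], [1.5, 0.25, 0.3, 2, -0.1, 0.1, 0.2], [1.5, 0.25, 0.3, 2.8, -0.1, 0.1, 0.2], [1.5, 0.25, 0.3, 3.6, -0.1, 0.1, 0.2], [1.5, 0.25, 0.3, 3.6, -0.1, 0.1, 0.2]]]'

```text
clock: 5.2
position: [0.5989, 0.1225, 0.1553]
tcp_rot: [-3.141, -0.004, 0.165]
wrist_force: [-5.4, 2.2, 18.6]
grip_width: 0.272
grasp_force: 30.0
```

```bash
python3 g.py 595.5 124.6 97 9.6
```

```text
row [-0.32 -0.26  5.82] [-0.1 -0.2 -0.2] t 5.2 pos [598.9 122.5 155.3] yaw [-179.9   -0.2    9.4] F [-5.4  2.2 18.6]
```

Emit:
play_rows --moves '[[[1.5, -0.3, -0.12, -0.5, -0.1, -0.2, -0.2], [1.5, -0.3, -0.12, -0.5, -0.1, -0.2, -0.2], [1.5, -0.3, -0.12, 0.2, -0.1, -0.2, -0.2], [1.5, -0.3, -0.12, 0.8, -0.1, -0.2, -0.2], [1.5, -0.3, -0.12, 1.2, -0.1, -0.2, -0.2]]]'

```text
clock: 5.82
position: [0.5992, 0.123, 0.1469]
tcp_rot: [3.141, -0.009, 0.168]
wrist_force: [-7.1, 2.6, 42.9]
grip_width: 0.269
grasp_force: 30.0
```

```bash
python3 g.py 595.5 124.6 97 9.6
```

```text
row [-0.39 -0.22  4.98] [ 0.1 -0.5  0. ] t 5.83 pos [599.2 123.  146.9] yaw [179.9  -0.5   9.6] F [-7.1  2.6 42.9]
```

Emit:
play_rows --moves '[[[1.5, 0, 0, -1.0, 0, 0, 0], [1.5, 0, 0, -1.5, 0, 0, 0], [1.5, 0, 0, -1.5, 0, 0, 0]]]'

```text
clock: 6.2
position: [0.5946, 0.1219, 0.1551]
tcp_rot: [3.138, 0.003, 0.168]
wrist_force: [0.8, -0.3, -1.7]
grip_width: 0.273
grasp_force: 29.9
```

```bash
python3 g.py 595.5 124.6 97 9.6;python3 - <<'E'
from m import *
O=np.array([.5955,.1246]);th=np.deg2rad(9.6);Rm=np.array([[np.cos(th),-np.sin(th)],[np.sin(th),np.cos(th)]])
c="scene"
a,d=camera(c);W=pts(c,d);hs=cv2.cvtColor(a,cv2.COLOR_RGB2HSV);E=(W[...,:2]-O)@Rm;z=W[...,2]
blue=(hs[...,0]>100)&(hs[...,0]<125)&(hs[...,1]>120)&(E[...,0]>.03)&(E[...,0]<.08)&(abs(E[...,1])<.04)&(z>.08)&(z<.23)
q=E[blue];zz=z[blue];print(blue.sum(),"zmin/max",zz.min(),zz.max())
for lo in np.arange(.09,.18,.015):
    k=(zz>lo)&(zz<lo+.015)&(q[:,0]>.043)
    if k.sum()>5:print(round(lo,3),k.sum(),"y",np.percentile(q[k,1],[2,98])*1e3,"x",np.median(q[k,0])*1e3)
save("hs2",cv2.resize(a[240:400,150:330],None,fx=3.3,fy=3.3,interpolation=cv2.INTER_CUBIC))
E
```

```text
row [ 0.15 -0.28  5.81] [ 0.2  0.2 -0. ] t 6.2 pos [594.6 121.9 155.1] yaw [179.8   0.2   9.6] F [ 0.8 -0.3 -1.7]
499 zmin/max 0.085033584714309 0.22539143758009283
```

View pics/hs2.png

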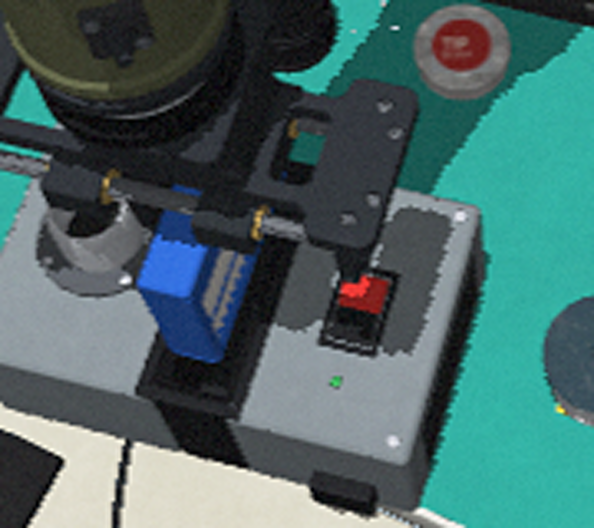

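The picture shows the filter's rear face, bottom at crop pixel (195,352), with a large gap to the rear wall of the bay at (190,395). So it sits too far forward. Next I'll quantify the gap and any tilt.

```bash
python3 - <<'E'
from m import *
O=np.array([.5955,.1246]);th=np.deg2rad(9.6);Rm=np.array([[np.cos(th),-np.sin(th)],[np.sin(th),np.cos(th)]])
c="scene"
a,d=camera(c);W=pts(c,d);hs=cv2.cvtColor(a,cv2.COLOR_RGB2HSV);E=(W[...,:2]-O)@Rm;z=W[...,2]
blue=(hs[...,0]>100)&(hs[...,0]<125)&(hs[...,1]>120)&(abs(E[...,0])<.08)&(abs(E[...,1])<.04)&(z>.07)&(z<.19)
q=E[blue];zz=z[blue]
for lo in np.arange(.08,.185,.01):
    k=(zz>lo)&(zz<lo+.01)
    if k.sum()>5:print(round(lo,3),k.sum(),"y",np.percentile(q[k,1],[2,98]).round(4)*1e3,"x",np.percentile(q[k,0],[5,50,90,98]).round(4)*1e3)
s=sense();print((s["position"][:2]-O)@Rm*1e3)
E
```

```text
0.08 10 y [-36.3   4.8] x [-24.5  35.9  44.2  58.6]
0.09 127 y [-19.9  16.6] x [-13.4  13.7  39.7  40.5]
0.1 45 y [-11.6  10.7] x [ 0.1 40.4 41.1 41.4]
0.11 34 y [-10.4  10.8] x [35.7 40.9 41.4 41.8]
0.12 49 y [-10.5  10.6] x [ 8.8 40.9 41.4 41.5]
0.13 34 y [-10.5  10.7] x [28.1 41.1 41.8 42. ]
0.14 37 y [-10.1  11.3] x [37.  41.5 41.9 42.1]
0.15 42 y [-20.6  11.2] x [10.4 41.5 42.2 42.5]
0.16 54 y [-16.7  11.9] x [14.6 41.4 42.2 42.6]
0.17 94 y [-13.5  11.7] x [12.2 39.4 42.3 42.6]
0.18 370 y [-11.4  11.1] x [ 7.9 26.3 39.1 41.8]
[-1.47743067 -2.45241725]
```

```bash
python3 - <<'E'
from m import *
O=np.array([.5955,.1246]);th=np.deg2rad(9.6);Rm=np.array([[np.cos(th),-np.sin(th)],[np.sin(th),np.cos(th)]])
c="scene"
a,d=camera(c);W=pts(c,d);hs=cv2.cvtColor(a,cv2.COLOR_RGB2HSV);E=(W[...,:2]-O)@Rm;z=W[...,2];x,y=E[...,0],E[...,1]
def pl(m,ax):
    P=np.c_[E[m],z[m]]
    for _ in range(4):
        o=[i for i in range(3) if i!=ax];A=np.c_[P[:,o],np.ones(len(P))];f=np.linalg.lstsq(A,P[:,ax],rcond=None)[0];r=P[:,ax]-A@f;P=P[abs(r)<max(2*r.std(),.0005)]
    print(ax,len(P),"slopes deg",np.rad2deg(f[:2]).round(2),"val@0 mm",(f[2]*1e3).round(1),"val at z.12",((f[2]+f[1]*.12)*1e3).round(1),"res",r.std()*1e3)
pl((x>.037)&(x<.046)&(y>-.008)&(y<.009)&(z>.1)&(z<.17),0)
pl((y>.007)&(y<.016)&(x>.005)&(x<.037)&(z>.1)&(z<.165),1)
m=(x>.02)&(x<.05)&(abs(y)<.02)&(z>.165)&(z<.2);blue=(hs[...,0]>100)&(hs[...,0]<125)&(hs[...,1]>120)
print("top z",np.percentile(z[m&blue],[50,90]));t=m&blue&(z>.18)
for s in np.arange(.022,.044,.004):
    k=t&(abs(x-s)<.002);print(s.round(3),k.sum(),np.percentile(y[k],[3,97]).round(4)*1e3 if k.sum() else "")
# bay side walls / lead-ins and rim cross-section behind filter
for s in np.arange(.046,.062,.003):
    k=(abs(x-s)<.0015)&(abs(y)<.04)&(z>.02)&(z<.12);o=np.argsort(y[k]);print("x",s.round(3),[(round(p*1e3),round(q*1e3)) for p,q in zip(y[k][o],z[k][o])][::2])
E
```

```text
0 140 slopes deg [-0.24  1.01] val@0 mm 38.9 val at z.12 41.0 res 0.31335446131438927
1 79 slopes deg [3.34 2.6 ] val@0 mm 2.2 val at z.12 7.6 res 0.7483524807445671
top z [0.18141075 0.18337615]
0.022 43 [-9.8 10.5]
0.026 46 [-10.8  10.1]
0.03 46 [-10.9  11.1]
0.034 43 [-10.9   9.9]
0.038 47 [-10.7  11.1]
0.042 30 [-9.8  9.5]
x 0.046 [(-40, 89), (-39, 89), (-38, 91), (-37, 89), (-36, 90), (-33, 90), (-32, 90), (-31, 89), (-30, 86), (-27, 90), (-25, 91), (-23, 91), (-21, 92), (-19, 91), (-18, 90), (-17, 88), (-16, 83), (-15, 89), (-13, 87), (-13, 69), (-13, 66), (-13, 85), (-13, 83), (16, 84), (19, 90), (21, 93), (23, 93), (24, 89), (25, 91), (27, 92), (27, 89), (29, 93), (31, 91), (33, 90), (34, 88), (36, 89), (37, 89), (39, 88)]
x 0.049 [(-39, 90), (-37, 91), (-36, 91), (-34, 91), (-33, 88), (-31, 89), (-29, 89), (-28, 91), (-26, 88), (-25, 90), (-23, 90), (-21, 90), (-20, 89), (-18, 90), (-17, 88), (-16, 93), (-15, 87), (-14, 86), (-13, 81), (-12, 79), (18, 86), (20, 91), (21, 91), (23, 91), (23, 89), (25, 91), (26, 88), (28, 90), (29, 89), (30, 88), (32, 90), (34, 88), (35, 90), 
[... 2360 characters left out ...]
 (3, 34), (3, 67), (4, 78), (4, 40), (4, 92), (5, 25), (5, 37), (5, 93), (6, 62), (6, 22), (6, 54), (7, 90), (7, 28), (7, 81), (7, 94), (8, 55), (8, 66), (9, 92), (9, 40), (9, 72), (10, 46), (10, 68), (10, 40), (10, 82), (11, 63), (11, 86), (12, 38), (12, 48), (12, 82), (12, 63), (12, 54), (13, 96), (13, 26), (13, 94), (13, 39), (14, 71), (14, 55), (14, 76), (15, 46), (15, 50), (15, 39), (16, 89), (16, 77), (16, 68), (17, 30), (17, 90), (17, 87), (18, 46), (18, 90), (18, 26), (18, 28), (18, 51), (19, 92), (19, 91), (19, 89), (20, 81), (21, 92), (22, 86), (23, 93), (24, 89), (26, 91), (26, 84), (28, 88), (29, 88), (30, 88), (32, 90), (34, 90), (35, 90), (36, 88), (37, 88), (38, 89), (40, 90)]
```

Emit:
play_rows --moves '[[[1.5, 0, 0, -1, 0.2, 0.2, 0], [1.5, 0.8, -0.12, -1, 0.2, 0.2, 0], [1.5, 0.8, -0.12, -1, 0.2, 0.2, 0], [1.5, 0.8, -0.12, 0.2, 0.2, 0.2, 0], [1.5, 0.8, -0.12, 1, 0.2, 0.2, 0], [1.5, 0.8, -0.12, 1.5, 0.2, 0.2, 0]]]'

```text
clock: 7.1
position: [0.602, 0.1245, 0.1396]
tcp_rot: [-3.141, -0.0, 0.168]
wrist_force: [0.1, -0.7, -1.0]
grip_width: 0.273
grasp_force: 29.9
```

```bash
python3 g.py 603 125 97 9.6
```

```text
row [ 0.1  -0.04  4.26] [-0. -0.  0.] t 7.1 pos [602.  124.5 139.6] yaw [-180.    -0.     9.6] F [ 0.1 -0.7 -1. ]
```

It slid in with no force. Continue down.

Emit:
play_rows --moves '[[[1.5, 0, 0, 0.8, 0, 0, 0], [1.5, 0, 0, 1.6, 0, 0, 0], [1.5, 0, 0, 2.4, 0, 0, 0], [1.5, 0, 0, 3.2, 0, 0, 0], [1.5, 0, 0, 3.9, 0, 0, 0], [1.5, 0, 0, 3.9, 0, 0, 0]]]'

```text
clock: 7.85
position: [0.6024, 0.1245, 0.101]
tcp_rot: [-3.141, -0.001, 0.168]
wrist_force: [0.2, 0.3, -1.3]
grip_width: 0.273
grasp_force: 29.9
```

```bash
python3 g.py 603 125 97 9.6
```

```text
row [ 0.07 -0.04  0.4 ] [-0. -0.  0.] t 7.85 pos [602.4 124.5 101. ] yaw [-180.    -0.     9.6] F [ 0.2  0.3 -1.3]
```

Emit:
play_rows --moves '[[[1.5, 0, 0, 0.55, 0, 0, 0], [1.5, 0, 0, 0.55, 0, 0, 0], [3.8, 0, 0, 0.55, 0, 0, 0], [3.8, 0, 0, 0.55, 0, 0, 0], [3.8, 0, 0, 0.55, 0, 0, 0], [3.8, 0, 0, -4, 0, 0, 0], [0, -0.6, 0, -4, 0, 0, 0], [0, -0.6, 0, -4, 0, 0, 0], [0, -0.6, 0, -4, 0, 0, 0]]]'

```text
clock: 8.98
position: [0.5961, 0.1237, 0.1408]
tcp_rot: [-3.141, -0.0, 0.168]
wrist_force: [0.1, 0.5, 0.4]
grip_width: 0.112
grasp_force: 0.0
```

```bash
python3 g.py 597 123.5 115 9.6;python3 - <<'E'
from m import *
a,d=camera("scene");W=pts("scene",d);hs=cv2.cvtColor(a,cv2.COLOR_RGB2HSV)
b=(hs[...,0]>100)&(hs[...,0]<125)&(hs[...,1]>120)&pick(W,.6,.125,.07,.09,.14)
print(np.percentile(W[b][:,2],[50,90,97]))
E
```

```text
row [0.08 0.03 2.58] [-0. -0.  0.] t 8.97 pos [596.1 123.7 140.8] yaw [-180.    -0.     9.6] F [0.1 0.5 0.4]
[0.11456765 0.11698138 0.11784759]
```

Emit:
play_rows --moves '[[[0, 0, 0, 1.5, 0, 0, 0], [0, 0, 0, 2.3, 0, 0, 0], [0, 0, 0, 2.6, 0, 0, 0], [0, 0, 0, 2.8, 0, 0, 0]]]'

```text
clock: 9.52
position: [0.5961, 0.1234, 0.1163]
tcp_rot: [-3.139, -0.001, 0.167]
wrist_force: [-11.5, 1.0, 38.5]
grip_width: 0.008
grasp_force: 19.5
```

```bash
python3 g.py 428.4 57.2 130 9.6
```

```text
row [-17.64   3.74  -1.38] [-0.1 -0.  -0. ] t 9.53 pos [596.1 123.4 116.3] yaw [-179.9   -0.     9.6] F [-11.5   1.   38.5]
```

Emit:
play_rows --moves '[[[1, 0, 0, -4, 0, 0, 0], [6, 0, 0, -8, 0, 0, 0], [6, -17.6, 3.7, -8, 0, 0, 0], [6, -17.6, 3.7, -8, 0, 0, 0], [6, -17.6, 3.7, -8, 0, 0, 0], [6, -17.6, 3.7, -1.7, 0, 0, 0], [6, -17.6, 3.7, -1.7, 0, 0, 0], [6, -17.6, 3.7, -1.7, 0, 0, 0]]]'

```text
clock: 10.52
position: [0.4304, 0.0574, 0.131]
tcp_rot: [3.141, -0.002, 0.167]
wrist_force: [0.8, 0.7, -0.3]
grip_width: 0.681
grasp_force: 0.0
```

```bash
python3 g.py 428.4 57.2 66 9.6
```

```text
row [-0.21 -0.02  6.5 ] [ 0.  -0.1 -0. ] t 10.53 pos [430.4  57.4 131. ] yaw [ 1.8e+02 -1.0e-01  9.6e+00] F [ 0.8  0.7 -0.3]
```

Emit:
play_rows --moves '[[[6, -0.15, 0, 3, 0, 0, 0], [6, -0.15, 0, 6.5, 0, 0, 0], [6, -0.15, 0, 6.5, 0, 0, 0], [2, -0.15, 0, 6.5, 0, 0, 0], [2, -0.15, 0, 6.5, 0, 0, 0], [2, -0.15, 0, 6.5, 0, 0, 0], [2, -0.15, 0, 6.5, 0, 0, 0], [2, -0.15, 0, 6.5, 0, 0, 0]]]' --newtons 40

```text
clock: 11.52
position: [0.4288, 0.0574, 0.0663]
tcp_rot: [3.141, -0.004, 0.167]
wrist_force: [-0.3, -2.6, 8.2]
grip_width: 0.386
grasp_force: 40.0
```

```bash
python3 g.py 601 58.5 225 9.6
```

```text
row [ 17.06   2.76 -15.8 ] [ 0.  -0.2 -0. ] t 11.53 pos [428.8  57.4  66.3] yaw [180.   -0.2   9.6] F [-0.3 -2.6  8.2]
```

Emit:
play_rows --moves '[[[2, 0, 0, -6, 0, 0, 0], [2, 0, 0, -12, 0, 0, 0], [2, 0, 0, -16, 0, 0, 0], [2, 17.1, 2.8, -16, 0, 0, 0], [2, 17.1, 2.8, -16, 0, 0, 0], [2, 17.1, 2.8, -16, 0, 0, 0], [2, 17.1, 2.8, -16, 0, 0, 0], [2, 17.1, 2.8, -16, 0, 0, 0]]]'

```text
clock: 12.52
position: [0.5995, 0.0582, 0.2252]
tcp_rot: [-3.141, 0.001, 0.167]
wrist_force: [-0.5, -0.4, -1.4]
grip_width: 0.379
grasp_force: 40.0
```

```bash
python3 g.py 601 58.5 225 9.6; python3 - <<'E'
from m import *
a,d=camera("scene");W=pts("scene",d);np.save("n_d.npy",d)
for lo in np.arange(.095,.24,.01):
    k=pick(W,.601,.06,.04,lo,lo+.01);p=W[k][:,:2]
    if len(p)>8: c,r=circ(p);print(round(lo,3),len(p),"c",c.round(4)*1e3,"r",round(r*1e3,1),"x",np.percentile(p[:,0],[2,98]).round(4),"y",np.percentile(p[:,1],[2,98]).round(4))
save("n",cv2.resize(a[200:380,100:320],None,fx=2.8,fy=2.8,interpolation=cv2.INTER_CUBIC))
E
```

```text
row [ 0.15 -0.    0.02] [-0.  0. -0.] t 12.53 pos [599.5  58.2 225.2] yaw [-180.     0.     9.6] F [-0.5 -0.4 -1.4]
0.095 206 c [602.4  63.2] r 19.2 x [0.5755 0.627 ] y [0.0381 0.0871]
0.105 78 c [600.5  60.7] r 18.6 x [0.5856 0.6197] y [0.0458 0.0799]
0.115 108 c [600.1  59.8] r 19.1 x [0.5854 0.6197] y [0.051  0.0797]
0.125 63 c [600.6  60.3] r 17.3 x [0.5875 0.6188] y [0.0501 0.0787]
0.155 49 c [597.9  59.4] r 24.3 x [0.5841 0.6229] y [0.0554 0.0835]
0.165 125 c [597.6  58.9] r 24.9 x [0.5797 0.6226] y [0.0487 0.0843]
0.175 118 c [597.8  59.3] r 24.6 x [0.5856 0.6226] y [0.0537 0.0843]
0.185 103 c [597.6  59.2] r 25.0 x [0.581 0.623] y [0.0517 0.0845]
0.195 210 c [598.   59.5] r 23.9 x [0.584  0.6223] y [0.0411 0.0845]
0.205 188 c [598.9  60. ] r 19.9 x [0.5974 0.6202] y [0.0445 0.0816]
0.215 84 c [596.7  58.3] r 19.3 x [0.6036 0.6165] y [0.0479 0.0769]
0.225 127 c [589.1  59.5] r 27.6 x [0.5956 0.6153] y [0.0347 0.091 ]
0.235 121 c [598.4  61.6] r 23.3 x [0.5888 0.6155] y [0.0318 0.0922]
```

View pics/n.png

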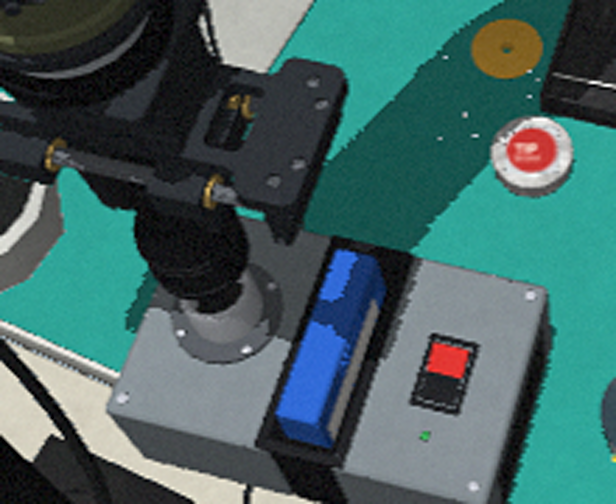

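The filter sits in the bay, with its bar at crop pixel (330,340). The nozzle hangs upright over the spigot (220,290), about 2.6 mm short in x. I'll correct that and lower it.

Emit:
play_rows --moves '[[[2, 0.26, -0.06, 1, 0, 0, 0], [2, 0.26, -0.06, 2, 0, 0, 0], [2, 0.26, -0.06, 2.8, 0, 0, 0], [2, 0.26, -0.06, 3.3, 0, 0, 0], [2, 0.26, -0.06, 3.7, 0, 0, 0], [2, 0.26, -0.06, 4.1, 0, 0, 0]]]'

```text
clock: 13.32
position: [0.6036, 0.0592, 0.1845]
tcp_rot: [3.142, -0.002, 0.168]
wrist_force: [0.3, -0.1, -0.2]
grip_width: 0.382
grasp_force: 40.0
```

```bash
python3 g.py 602 59 160 9.6
```

```text
row [-0.16 -0.01  2.45] [ 0.  -0.1 -0. ] t 13.32 pos [603.6  59.2 184.5] yaw [ 1.8e+02 -1.0e-01  9.6e+00] F [ 0.3 -0.1 -0.2]
```

Emit:
play_rows --moves '[[[2, 0, 0, 0.6, 0, 0, 0], [2, 0, 0, 1.2, 0, 0, 0], [2, 0, 0, 1.8, 0, 0, 0], [2, 0, 0, 2.3, 0, 0, 0], [2, 0, 0, 2.6, 0, 0, 0], [2, 0, 0, 2.6, 0, 0, 0]]]'

```text
clock: 14.08
position: [0.6037, 0.059, 0.1604]
tcp_rot: [-3.141, -0.003, 0.167]
wrist_force: [-4.1, -0.6, 11.9]
grip_width: 0.384
grasp_force: 40.0
```

Emit:
play_rows --moves '[[[2, 0, 0, 0.2, 0, 0, 0], [2, 0, 0, 0.2, 0, 0, 0], [5.5, 0, 0, -0.3, 0, 0, 0], [5.5, 0, 0, -0.3, 0, 0, 0], [5.5, 0, 0, -0.3, 0, 0, 0], [5.5, 0, 0, -4, 0, 0, 0], [5.5, 0, 0, -8, 0, 0, 0], [5.5, 0, 0, -8, 0, 0, 0]]]'

```text
clock: 15.08
position: [0.6056, 0.0589, 0.2412]
tcp_rot: [3.141, -0.008, 0.168]
wrist_force: [0.2, -0.1, -0.2]
grip_width: 0.623
grasp_force: 0.0
```

```bash
python3 g.py 572.8 183.5 140 9.6; python3 - <<'E'
from m import *
a,d=camera("scene");W=pts("scene",d)
for lo in (.096,.11,.16,.175,.185,.195,.2):
    k=pick(W,.601,.06,.035,lo,lo+.01);p=W[k][:,:2]
    if len(p)>8: c,r=circ(p);print(round(lo,3),len(p),"c",c.round(4)*1e3,"r",round(r*1e3,1))
save("n2",cv2.resize(a[200:380,100:320],None,fx=2.8,fy=2.8,interpolation=cv2.INTER_CUBIC))
E
```

```text
row [ -1.23 -12.84  10.1 ] [ 0.1 -0.4  0. ] t 15.07 pos [605.6  58.9 241.2] yaw [179.9  -0.4   9.6] F [ 0.2 -0.1 -0.2]
0.096 114 c [600.  59.] r 26.3
0.11 96 c [601.6  60.6] r 24.1
0.16 133 c [602.2  61.4] r 15.8
0.175 142 c [602.3  61.4] r 15.6
0.185 131 c [602.3  61.4] r 15.6
0.195 129 c [601.7  60.4] r 15.7
0.2 12 c [601.7  60.6] r 15.8
```

View pics/n2.png

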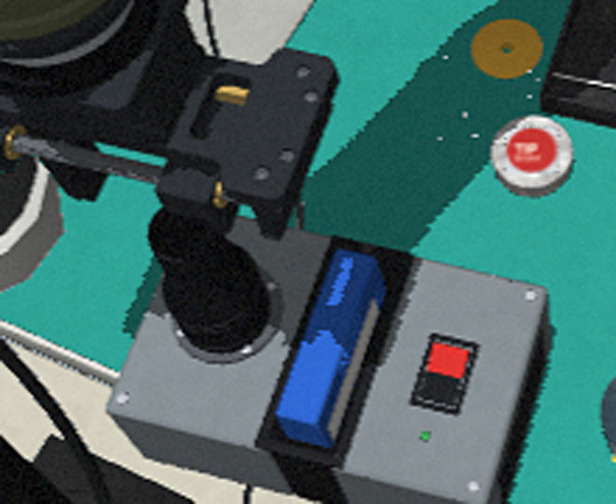

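The nozzle sits on its flange at crop pixel (215,340), with its top at z≈0.20, so it is home. The filter is still in place. Now the switch.

Emit:
play_rows --moves '[[[0, -1.2, -12.8, 0, 0, -0.4, 0], [0, -1.2, -12.8, 0, 0, -0.4, 0], [0, -1.2, -12.8, 0, 0, -0.4, 0], [0, -1.2, -12.8, 5, 0, -0.4, 0], [0, -1.2, -12.8, 10.1, 0, -0.4, 0], [0, -1.2, -12.8, 12, 0, -0.4, 0], [0, -1.2, -12.8, 12, 0, -0.4, 0]]]'

```text
clock: 16.0
position: [0.57, 0.1826, 0.1175]
tcp_rot: [3.141, 0.008, 0.167]
wrist_force: [0.5, -0.0, 0.9]
grip_width: 0.004
grasp_force: 0.0
```

```bash
python3 g.py 572.8 183.5 93 9.6
```

```text
row [ 0.32 -0.05  2.45] [ 0.   0.5 -0.1] t 16.0 pos [570.  182.6 117.5] yaw [180.    0.5   9.5] F [ 0.5 -0.   0.9]
```

Emit:
play_rows --moves '[[[0, 0.25, 0, 0, 0, 0.4, 0], [0, 0.25, 0, 1.2, 0, 0.4, 0], [0, 0.25, 0, 1.8, 0, 0.4, 0], [0, 0.25, 0, 2.2, 0, 0.4, 0], [0, 0.25, 0, 2.5, 0, 0.4, 0], [0, 0.25, 0, 2.5, 0, 0.4, 0]]]'

```text
clock: 16.75
position: [0.5731, 0.184, 0.0935]
tcp_rot: [3.141, -0.002, 0.168]
wrist_force: [0.3, -0.4, -0.8]
grip_width: 0.004
grasp_force: 0.0
```

Emit:
play_rows --moves '[[[0, 0, 0, 0.2, 0, 0, 0], [0, 0, 0, 0.4, 0, 0, 0], [0, 0, 0, 0.4, 0, 0, 0]]]'

```text
clock: 17.12
position: [0.5734, 0.184, 0.0922]
tcp_rot: [-3.14, -0.003, 0.167]
wrist_force: [-5.2, 0.7, 19.6]
grip_width: 0.009
grasp_force: 9.8
```

Emit:
play_rows --moves '[[[0, 0, 0, -4, 0, 0, 0], [0, 0, 0, -9, 0, 0, 0], [0, -12, 0, -14, 0, 0, 0], [0, -18, 0, -14, 0, 0, 0], [0, -18, 0, -14, 0, 0, 0], [0, -18, 0, -14, 0, 0, 0]]]'

```text
clock: 17.88
position: [0.39, 0.1528, 0.2297]
tcp_rot: [-3.14, 0.003, 0.167]
wrist_force: [0.1, 0.8, 0.2]
grip_width: 0.002
grasp_force: 0.0
```

```bash
python3 - <<'E'
from m import *
a,d=camera("scene");W=pts("scene",d)
hs=cv2.cvtColor(a,cv2.COLOR_RGB2HSV);O=np.array([.5955,.1246]);th=np.deg2rad(9.6);Rm=np.array([[np.cos(th),-np.sin(th)],[np.sin(th),np.cos(th)]]);E=(W[...,:2]-O)@Rm
k=(abs(E[...,1]-.063)<.007)&(abs(E[...,0])<.018)&(abs(W[...,2]-.095)<.02);f=np.polyfit(E[k][:,0],W[k][:,2],1);print("slope",f)
for x in range(-16,17,4):
    j=k&(abs(E[...,0]*1e3-x)<2);print(x,W[j][:,2].mean().round(4))
b=(hs[...,0]>100)&(hs[...,0]<125)&(hs[...,1]>120)&pick(W,.6,.125,.07,.1,.14);print("filter",np.percentile(W[b][:,2],[50,90]))
A=a[160:400,120:400];B=camera("top")[0][100:260,200:420]
h=[cv2.resize(A,(420,360),interpolation=cv2.INTER_CUBIC),cv2.resize(B,(380,360),interpolation=cv2.INTER_CUBIC)]
save("fin",np.hstack(h));print(sense()["clock"])
E
```

```text
slope [0.07992398 0.09287208]
-16 0.092
-12 0.0915
-8 0.092
-4 0.0911
0 0.0926
4 0.0948
8 0.0959
12 0.0954
16 0.0904
filter [0.11508969 0.11709774]
17.975
```

View pics/fin.png

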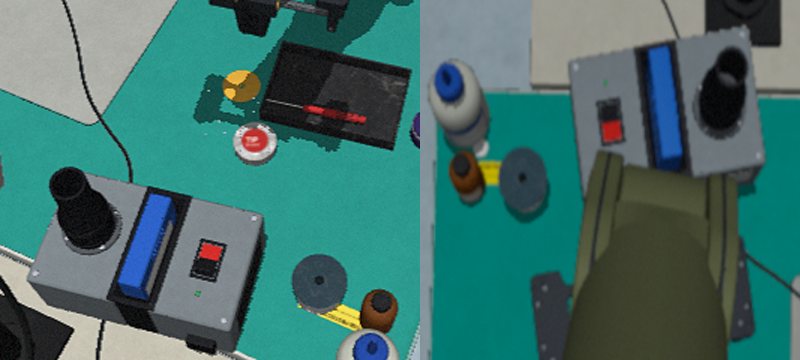

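```bash
python3 - <<'E'
from m import *
O=np.array([.5955,.1246]);th=np.deg2rad(9.6);Rm=np.array([[np.cos(th),-np.sin(th)],[np.sin(th),np.cos(th)]])
for n,d in(("old",np.load("scene_d.npy")),("new",np.mean([camera("scene")[1] for _ in range(6)],0))):
    W=pts("scene",d);E=(W[...,:2]-O)@Rm
    k=(abs(E[...,1]-.063)<.006)&(abs(W[...,2]-.095)<.02)
    print(n,[(x,(W[k&(abs(E[...,0]*1e3-x)<1.5)][:,2].mean()*1e3).round(1)) for x in range(-28,29,3)])
E
```

```text
old [(-28, np.float64(89.2)), (-25, np.float64(89.2)), (-22, np.float64(90.6)), (-19, np.float64(90.7)), (-16, np.float64(95.1)), (-13, np.float64(96.9)), (-10, np.float64(95.8)), (-7, np.float64(95.1)), (-4, np.float64(92.6)), (-1, np.float64(92.1)), (2, np.float64(91.9)), (5, np.float64(91.1)), (8, np.float64(91.6)), (11, np.float64(91.7)), (14, np.float64(90.8)), (17, np.float64(90.9)), (20, np.float64(90.0)), (23, np.float64(90.5)), (26, np.float64(90.0))]
new [(-28, np.float64(89.6)), (-25, np.float64(89.7)), (-22, np.float64(90.8)), (-19, np.float64(90.6)), (-16, np.float64(91.5)), (-13, np.float64(91.2)), (-10, np.float64(91.7)), (-7, np.float64(91.5)), (-4, np.float64(91.4)), (-1, np.float64(92.3)), (2, np.float64(93.7)), (5, np.float64(94.7)), (8, np.float64(96.0)), (11, np.float64(96.9)), (14, np.float64(92.6)), (17, np.float64(90.5)), (20, np.float64(90.4)), (23, np.float64(89.6)), (26, np.float64(89.6))]
```

The before and after switch profiles are exact mirror images, so it is fully on. Handing in.

```bash
python3 -c "
from plant import *
print(close_job())"
```

```text
the job is handed in; nothing more can be done
None
```

The job is handed in at about 18 s of the 67 s limit: the filter is fully down in its bay, the nozzle is home on the port flange, the switch was then pressed fully on, and the tin, reel and bottle look undisturbed.

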